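Grease the etching press bearing

ROBOT

A 7-joint arm with a two-finger parallel gripper is mounted at the origin on the work surface. World frame = base frame: x ahead of the robot, y to its left, z up, the work surface at z = 0. Lengths are in mm, angles in rad, forces in N, time in s.
With the tool pointing down it reaches from about 400 to 900 mm from the base axis. Payload 5.6 kg.
Tool frame: the origin (TCP) lies between the finger pads; the fingertips stand robot.finger_overhang ahead of it and the grasp point (between the pads) lies 3 mm ahead of it (robot.finger_overhang is the distance from the TCP to the fingertips, in mm); z points along the fingers, y is the line along which they close (so a half turn about z gives the same grasp; the last joint's range is limited). The gripper opens to 92 mm and grips with 3 to 60 N. Pads are 20 mm wide; open, the fingers measure 128 mm over their backs; the gripper's body (75 mm by 189 mm) begins 69 mm behind the grasp point.
Start: joints at [1.298, 0.468, -0.012, 1.603, 0.006, 1.071, -0.056], TCP at [148.016, -632.929, 236.592] pointing down, gripper open.
Joint ranges: [-2.53, 2.53], [-0.31, 2.02], [-1.57, 1.55], [0.28, 2.44], [-1.29, 4.43], [0.15, 1.84], [-2.92, 2.92]. Speed limits (rad/s): [2.57, 2.57, 3.14, 3.14, 3.14, 3.14, 3.14].

INTERFACE

Orientations are given as a rotation vector (axis times angle).
In Python, from cell import robot, hand, read_camera, camera_info gives the robot as it stands (robot), with the cameras as plain functions and the gripper (hand). Calls block until the motion is done:
- robot.movep(position, orientation): joint-space move of the TCP to a pose.
- robot.servo_line(position, feed=150, rotation=None): straight line of the TCP; rotation=None keeps the orientation; feed is the mean speed in mm/s.
- robot.goto_joints(angles): joint-space move.
- hand.grip(opening, newtons=None): opening from 0.0 (shut) to 1.0 (fully open); newtons is the grip in N (None keeps the last); returns when the fingers have stopped.
- robot.hold(seconds).
- robot.ik(position, orientation): joint angles nearest the present ones, or None.
- read_camera(name): name is "side" or "top"; returns the picture (480x640x3 uint8, red, green, blue); there is no depth.
- camera_info(name): a dict with "camera_matrix" (3x3 intrinsics, pixels), "R" (3x3) and "t" (3): a world point X has camera coordinates R X + t. Camera axes: x right, y down, z forward; pixel columns grow to the right and rows downward; lengths in mm; the calibration is good to about 2 mm. A picture is of the moment at which its call begins. camera_info takes no time and is no camera call.
A pose or a line that the arm cannot do raises robot.IKError and nothing moves.
- robot.job_done(): hands the job in; it is judged then, once.
Readings, each from a call of its own:
- robot.read_t(): time.
- robot.read_joints(): joint angles.
- robot.read_joint_velocities(): joint speeds.
- robot.read_joint_torque(): joint torques, N m.
- robot.read_tcp_pos(): TCP position.
- robot.read_tcp_rot(): TCP orientation.
- robot.read_contact_force(): force on the tool from outside, world axes, zero at the start.
- robot.read_wrist_torque(): the same for the moment, N m.
- robot.read_grip_width(): opening from 0.0 (shut) to 1.0 (fully open).
- robot.read_grip_force(): force on a finger pad.
Only numpy, scipy, OpenCV 4.12 (cv2) and the standard library are available. Lean on these libraries where they do the work, as an engineer would, in place of code of your own. Each camera call takes 0.05 s, during which the arm holds its last target. There are 200 camera calls.

TASK

The lower roller of the little etching press is due for greasing. Draw the push-type grease gun (the metal one) out of the wooden tool block, set its coupler squarely on the slanting grease nipple of the press's bearing nearest the tool block and press straight along the nipple until the coupler snaps home, then go on pushing until the barrel has gone down more than half of its spring stroke and keep it pushed there: finish holding the gun like that, gripped and pressed against its spring, without letting go. Leave the other two tools in the block, and the ink tin and the tape roll where they are.

Things in the scene. Friction and masses are not known exactly. Their poses are not given: they have to be found in the camera images.
- gun: Push-type grease gun, bare metal, 168 mm long, 0.4 kg, upright in a bore of the block, coupler down. Origin on its axis at the mouth of the unpressed coupler (lower end), moving with the barrel; +z up the axis. From the mouth up: dark coupler 25 mm diameter (0-28 mm), tube 10 mm (28-62), round aluminium barrel 30 mm (62-150, grip it about 130 mm up, at any yaw), dark cap 30 mm (150-168).
- plunger (a joint): How far the nozzle tube with its coupler has been pushed up into the barrel against the gun's spring, m: 0 free, 0.020 at the end of its stroke. The spring needs about 9 N before it starts to give and 0.4 N more for each mm (13 N at 10 mm, 17 N at 20 mm).
- coupler_mouth (a point): Centre of the coupler's open mouth, moving with the nozzle tube; z up the gun's axis. A cone 21 mm wide narrows to a 13.6 mm bore over 5 mm (it guides a nipple 2 to 3 mm off centre); outside diameter 25 mm. Inside, 6.5 mm up, four sprung jaws snap behind the nipple's head at about 5 N, before the gun's spring moves; the bore ends 15.3 mm up.
- nipple: Brass grease nipple on the press's roller bearing nearest the tool block. Origin at its root on the bearing's boss; +z out along the nipple, 30 degrees from vertical, leaning away from the robot. Hexagon 12 mm wide up to 5 mm, neck 6 mm, ball head 10 mm diameter centred at 17.5 mm, top at 22.5 mm. An equal nipple on the bearing 390 mm away at the roller's other end is not to be greased.
- nipple_seat (a point): Point on the nipple's axis 7.2 mm from its root, where the centre of the coupler's mouth comes to lie when the coupler has snapped fully home; z out along the nipple.
- press: Table-top etching press, fixed: green side frames, steel rollers, flat bed, star wheel at the end away from the tool block; 0.31 m high. Origin on the table under the bearing to grease; rollers along y, press from y = +0.04 to -0.48 m; the nipple leans to +x, its root 110 mm above the table. The nearer side frame is centred at y = -75 mm: 20 mm thick, x -55 to +55 mm, 270 mm high.
- holder: Beech tool block, fixed, 64 mm (x) by 220 mm (y) by 100 mm high, origin at the centre of its underside. Three upright bores in its top, 33 mm diameter and 90 mm deep, at y = -70, 0 and +70 mm: one holds the grease gun, the others the scraper and the screwdriver, in any order.
- scraper: Scraper with a round wooden handle, 28 mm diameter, standing in a bore of the block, 135 mm long, its top about 145 mm above the table. Origin at its lower tip. Not to be disturbed.
- screwdriver: Screwdriver with a black handle, 29 mm diameter, standing in a bore of the block, 140 mm long, its top about 150 mm above the table. Origin at its lower tip. Not to be disturbed.
- ink_tin: Closed metal ink tin, 90 mm diameter, 60 mm high, standing on the table beyond the tool block. Origin at the centre of its underside. Not to be moved.
- tape_roll: Roll of cream masking tape lying flat, 110 mm outside diameter, 24 mm high. Origin at the centre of its underside. Not to be moved.

How it is judged:
By the outcome, as a careful person would: the job done as asked, in the order asked, and still so for the second after the job is handed in, while the arm keeps its last pose, push and grip.
It also fails if it takes over 43 s, if anything falls off the work surface, if the arm or the gripper's body presses on something with over 40 N, if the wrist force passes 120 N, or if a joint passes its speed limit or range.

## Working session

There is one attempt and no reset: what is moved stays moved. The work goes in short steps, each a Python script; the robot and the scene stay as the last script left them, time stands still between calls to the robot, and variables do not carry over. Pictures are saved under pics/ and viewed, at most 10 in all, crops included, and the job is handed in when it is done.

```bash
mkdir -p pics; ls; python3 - <<'E'
from cell import robot, hand, read_camera, camera_info
import cv2,numpy as np
np.set_printoptions(precision=4,suppress=True)
for n in("side","top"):
    cv2.imwrite(f"pics/{n}0.png",read_camera(n)[:,:,::-1])
    c=camera_info(n);R=np.array(c["R"]);print(n,c["camera_matrix"],R,c["t"],-R.T@np.array(c["t"]))
print(robot.finger_overhang,robot.read_tcp_rot(),robot.read_t(),robot.read_contact_force())
E
```

```text
cell.py
pics
side [[447.1623   0.     312.5984]
 [  0.     447.1623 231.3756]
 [  0.       0.       1.    ]] [[-0.676  -0.7369  0.0019]
 [-0.5352  0.4893 -0.6886]
 [ 0.5065 -0.4665 -0.7251]] [488.0675 290.0487 597.284 ] [182.6577 496.3926 631.9153]
top [[612.4165   0.     318.1369]
 [  0.     612.4165 251.8702]
 [  0.       0.       1.    ]] [[ 0.0295 -0.9996  0.0029]
 [-0.9967 -0.0296 -0.0754]
 [ 0.0754 -0.0007 -0.9972]] [ 133.1526  590.3509 1028.9684] [ 506.8802  151.2352 1070.1496]
22.0 [-3.1194 -0.3598  0.0005] 0.1 [ 0.1637 -0.3026  0.0047]
```

View pics/side0.png

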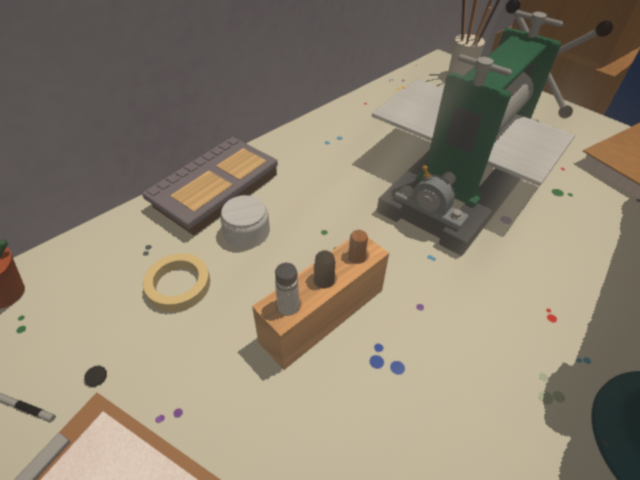

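View pics/top0.png

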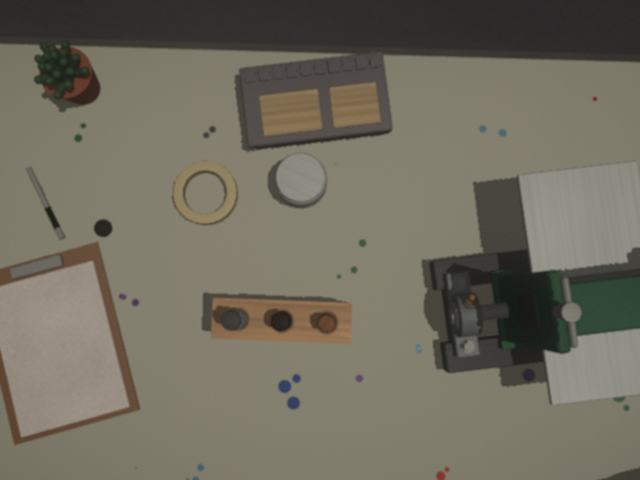

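The side view shows the gun (grey barrel, dark cap) at about (287,285) in the bore nearest the left end of the block, and the brass nipple at about (427,172). In the top view the gun's cap is near (235,319) and the nipple near (471,299). I'll zoom in on both.

```bash
python3 - <<'E'
import cv2,numpy as np
s=cv2.imread("pics/side0.png");t=cv2.imread("pics/top0.png")
z=lambda im,x,y:cv2.resize(im[y:y+60,x:x+80],(400,300),interpolation=cv2.INTER_NEAREST)
cv2.imwrite("pics/z.png",np.vstack([np.hstack([z(s,250,258),z(s,390,145)]),np.hstack([z(t,200,290),z(t,435,270)])]))
for n,im,b in(("s",s,(400,150,450,200)),("t",t,(450,280,490,320))):
    c=im[b[1]:b[3],b[0]:b[2]];h=cv2.cvtColor(c,cv2.COLOR_BGR2HSV)
    m=cv2.inRange(h,(8,120,90),(28,255,255));ys,xs=np.nonzero(m);print(n,[(x+b[0],y+b[1]) for x,y in zip(xs,ys)])
E
```

```text
s [(np.int64(424), np.int64(165)), (np.int64(425), np.int64(165)), (np.int64(423), np.int64(166)), (np.int64(424), np.int64(166)), (np.int64(425), np.int64(166)), (np.int64(426), np.int64(166)), (np.int64(422), np.int64(167)), (np.int64(423), np.int64(167)), (np.int64(424), np.int64(167)), (np.int64(425), np.int64(167)), (np.int64(426), np.int64(167)), (np.int64(427), np.int64(167)), (np.int64(423), np.int64(168)), (np.int64(424), np.int64(168)), (np.int64(425), np.int64(168)), (np.int64(426), np.int64(168)), (np.int64(424), np.int64(169)), (np.int64(425), np.int64(169)), (np.int64(426), np.int64(169)), (np.int64(424), np.int64(170)), (np.int64(425), np.int64(170)), (np.int64(426), np.int64(170)), (np.int64(425), np.int64(171)), (np.int64(426), np.int64(171)), (np.int64(427), np.int64(171)), (np.int64(425), np.int64(172)), (np.int64(426), np.int64(172)), (np.int64(427), np.int64(172)), (np.int64(425), np.int64(173)), (np.int64(426), np.int64(173)), (np.int64(427), np.int64(173)), (np.int64(428), np.int64(173)), (np.int64(429), np.int64(173)), (np.int64(424), np.int64(174)), (np.int64
[... 157 characters left out ...]
t64(424), np.int64(175)), (np.int64(425), np.int64(175)), (np.int64(426), np.int64(175)), (np.int64(427), np.int64(175)), (np.int64(428), np.int64(175)), (np.int64(429), np.int64(175)), (np.int64(425), np.int64(176)), (np.int64(426), np.int64(176)), (np.int64(427), np.int64(176)), (np.int64(428), np.int64(176))]
t [(np.int64(472), np.int64(295)), (np.int64(471), np.int64(296)), (np.int64(472), np.int64(296)), (np.int64(473), np.int64(296)), (np.int64(471), np.int64(297)), (np.int64(472), np.int64(297)), (np.int64(473), np.int64(297)), (np.int64(474), np.int64(297)), (np.int64(471), np.int64(298)), (np.int64(472), np.int64(298)), (np.int64(473), np.int64(298)), (np.int64(472), np.int64(299))]
```

View pics/z.png

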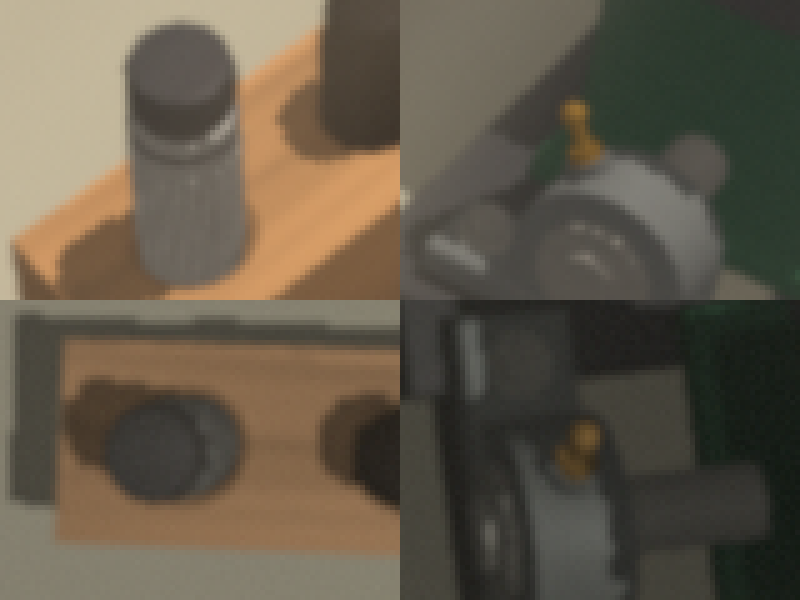

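The crops show the cap's top face centred at side (285.8,269.9) and top (230.7,319.1). The nipple's ball is at side (424.5,166.9) and top (471.9,296.7), with its root near side (427,176) and top (469,303). The press looks yawed by a few degrees, so I'll triangulate these and measure the yaw from straight edges.

```bash
cat > h.py <<'E'
import numpy as np,cv2
from cell import robot, hand, read_camera, camera_info
np.set_printoptions(precision=3,suppress=True)
C={n:{k:np.array(v) for k,v in camera_info(n).items() if k in("camera_matrix","R","t")} for n in("side","top")}
def ray(n,uv):
    c=C[n];d=c["R"].T@np.linalg.solve(c["camera_matrix"],[uv[0],uv[1],1.])
    return -c["R"].T@c["t"],d/np.linalg.norm(d)
def plane(n,uv,z):
    o,d=ray(n,uv);return o+d*(z-o[2])/d[2]
def tri(us,ut):
    (a,d),(b,e)=ray("side",us),ray("top",ut)
    s=np.linalg.lstsq(np.c_[d,-e],b-a,rcond=None)[0];p,q=a+d*s[0],b+e*s[1]
    return (p+q)/2,np.linalg.norm(p-q)
E
cat > p.py <<'E'
from h import *
print("cap",tri((285.8,269.9),(230.7,319.1)))
h=tri((424.5,166.9),(471.9,296.7));print("head",h);r=tri((427,176),(469,303));print("root",r,h[0]-r[0])
t=cv2.imread("pics/top0.png");g=cv2.cvtColor(t,cv2.COLOR_BGR2GRAY)
lsd=cv2.createLineSegmentDetector()
for x1,y1,x2,y2 in lsd.detect(g)[0][:,0]:
    if np.hypot(x2-x1,y2-y1)>22 and (x1>420 and 150<y1<410 or 205<x1<360 and 290<y1<350):
        z=100 if x1<400 else 120
        a,b=plane("top",(x1,y1),z),plane("top",(x2,y2),z);d=b-a
        print(np.array([x1,y1,x2,y2]).round(1),"ang mod90 %.2f len %.0f"%((np.degrees(np.arctan2(d[1],d[0]))+45)%90-45,np.linalg.norm(d)))
for uv in [(211,341),(351,344),(352.5,304),(213,297)]:print("block",plane("top",uv,100))
E
python3 p.py
```

```text
cap (array([473.308, 275.051, 176.034]), np.float64(1.141003764140341))
head (array([516.889, -87.179, 126.687]), np.float64(1.8101584790946545))
root (array([507.169, -86.461, 111.858]), np.float64(1.9853950781518044)) [ 9.72  -0.718 14.83 ]
[567.  354.  544.1 349.6] ang mod90 -9.08 len 36
[531.6 272.  563.  268.6] ang mod90 7.88 len 49
[518.2 175.6 531.4 270.5] ang mod90 8.12 len 150
[543.  350.2 552.4 404.3] ang mod90 10.10 len 83
[638.3 328.1 576.9 335.5] ang mod90 8.50 len 96
[563.3 269.2 626.7 261.6] ang mod90 8.53 len 100
[456.7 255.8 482.8 252.1] ang mod90 9.75 len 41
[422.1 259.8 456.5 255.4] ang mod90 9.07 len 54
[497.  367.  447.3 372.8] ang mod90 8.24 len 77
[480.7 245.6 472.5 182.9] ang mod90 7.92 len 99
[435.3 368.  431.7 340.5] ang mod90 8.54 len 42
[538.2 381.5 503.1 386.4] ang mod90 9.56 len 55
[422.1 311.9 426.1 287.8] ang mod90 -8.58 len 38
[424.2 286.7 420.7 260.5] ang mod90 8.58 len 41
[473.3 181.9 517.3 176.4] ang mod90 8.83 len 70
[571.1 300.5 567.6 277. ] ang mod90 8.60 len 37
[344.4 302.1 214.3 297. ] ang mod90 -0.55 len 206
[218.  305.1 242.  308.3] ang mod9
[... 166 characters left out ...]
279.1 565.9 302. ] ang mod90 9.04 len 36
[568.8 322.8 572.5 344.7] ang mod90 9.70 len 34
[447.6 339.5 440.8 289.3] ang mod90 8.52 len 78
[432.  288.1 428.7 263. ] ang mod90 8.41 len 39
[485.6 253.2 525.7 249. ] ang mod90 7.65 len 63
[541.8 361.3 511.8 365.1] ang mod90 8.81 len 47
[433.3 262.  436.6 286.9] ang mod90 8.37 len 39
[444.7 345.6 447.8 369.4] ang mod90 8.14 len 37
[549.1 274.2 553.4 299.1] ang mod90 9.93 len 39
[634.5 161.3 520.5 175. ] ang mod90 8.61 len 182
[454.1 262.9 482.  270. ] ang mod90 -12.65 len 45
[569.4 276.2 638.2 267.7] ang mod90 8.66 len 108
block [434.945 314.659 100.   ]
block [436.706  94.717 100.   ]
block [499.373  93.941 100.   ]
block [503.9   314.442 100.   ]
```

```bash
cat >> h.py <<'E'
from scipy.spatial.transform import Rotation as Ro
YAW=np.radians(8.6);ex=np.array([np.cos(YAW),np.sin(YAW),0]);ez=np.array([0,0,1.])
NZ=.5*ex+np.cos(np.pi/6)*ez                       # nipple axis
HEAD=np.array([516.889,-87.179,126.0]);SEAT=HEAD-(17.5-7.2)*NZ
def rot(axis,s=1):                                # tool z = -axis, tool y in the press x-z plane
    y=s*np.cross(axis,np.cross(ex,axis)) if 0 else s*(ex-axis*(ex@axis));y/=np.linalg.norm(y)
    return Ro.from_matrix(np.c_[np.cross(y,-axis),y,-axis]).as_rotvec()
CAP=np.array([473.3,275.05,178.])
def tcp(mouth,axis,up=130): return mouth+axis*(up+3)   # grasp point is 3 mm ahead of the TCP
E
python3 - <<'E'
from h import *
print(robot.read_joints())
g=CAP*[1,1,0]+[0,0,10]
for s in(1,-1):
    print(s)
    for n,p,a in(("grasp",tcp(g,ez),ez),("lift",tcp(g,ez)+[0,0,180],ez),("pre",tcp(SEAT+70*NZ,NZ),NZ),("seat",tcp(SEAT,NZ),NZ),("end",tcp(SEAT-15*NZ,NZ),NZ)):
        print(n,p,robot.ik(p,rot(a,s)))
u=np.array([148.,-633])/650
print("retract",robot.ik([*(u*450),450.],robot.read_tcp_rot()))
E
```

```text
[ 1.298  0.468 -0.012  1.604  0.006  1.071 -0.056]
1
grasp [473.3  275.05 143.  ] [ 0.132  0.634 -0.955  1.888  0.634  0.956 -0.969]
lift [473.3  275.05 323.  ] [ 0.267  0.44  -1.117  1.705  0.414  1.26  -0.794]
pre [612.156 -72.771 292.883] [ 0.295  0.718 -0.486  1.223  0.311  1.799 -0.031]
seat [577.549 -78.005 232.261] [ 0.338  0.711 -0.502  1.386  0.324  1.656 -0.055]
end [570.134 -79.127 219.271] [ 0.351  0.714 -0.512  1.418  0.332  1.628 -0.064]
-1
grasp [473.3  275.05 143.  ] [ 0.312  0.903 -1.327  1.88   0.961  1.193  1.929]
lift [473.3  275.05 323.  ] [ 0.354  0.551 -1.306  1.701  0.549  1.322  2.233]
pre [612.156 -72.771 292.883] [-0.545  0.89   1.111  1.298 -0.458  1.819 -2.457]
seat [577.549 -78.005 232.261] [-0.653  1.049  1.336  1.466 -0.625  1.767 -2.274]
end [570.134 -79.127 219.271] [-0.662  1.059  1.336  1.498 -0.634  1.742 -2.263]
retract [ 1.294 -0.033 -0.026  1.75  -0.001  1.427 -0.073]
```

```bash
python3 - <<'E'
from h import *
g=CAP*[1,1,0]+[0,0,10]
robot.goto_joints([1.294,-0.033,-0.026,1.75,-0.001,1.427,-0.073])
robot.goto_joints([-0.55,-0.033,-0.026,1.75,-0.001,1.427,-0.073])
print(robot.read_tcp_pos(),robot.read_t())
robot.movep(tcp(g,ez)+[0,0,110],rot(ez))
print(robot.read_joints(),robot.read_tcp_pos(),robot.read_t(),robot.read_contact_force())
cv2.imwrite("pics/side1.png",read_camera("side")[:,:,::-1]);cv2.imwrite("pics/top1.png",read_camera("top")[:,:,::-1])
im=cv2.imread("pics/side1.png");cv2.imwrite("pics/z1.png",cv2.resize(im[100:400,180:500],(640,600)))
E
```

```text
[394.809 215.906 449.624] 3.7667
[-0.559  0.278 -0.033  1.837  0.011  1.025 -0.447] [473.95  275.02  254.177] 4.65 [-0.302 -0.348  0.428]
```

View pics/z1.png

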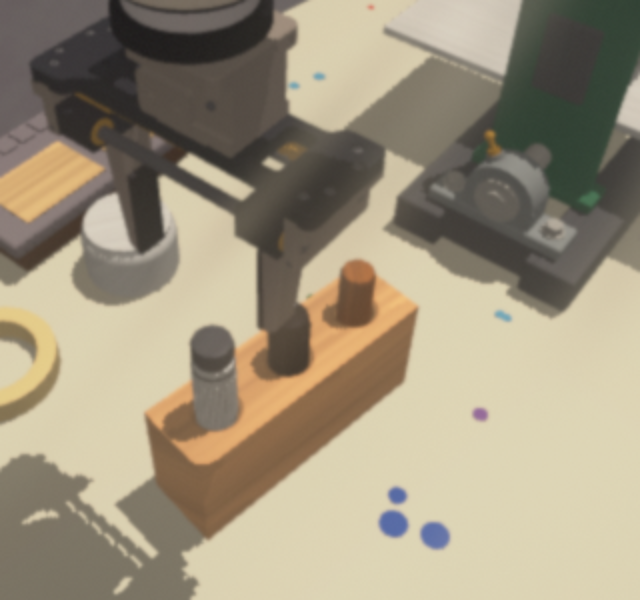

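The open fingers straddle the gun, with fingertips near side (250,221) and (317,263) and their midpoint above the cap. The other tools and the tin are clear, so I'll descend, grip and lift.

```bash
python3 - <<'E'
from h import *
print(plane("side",(284,242),232))
g=CAP*[1,1,0]+[0,0,10];p=tcp(g,ez)
robot.servo_line(p,feed=120)
print(robot.read_contact_force(),robot.read_tcp_pos())
hand.grip(0.0,55)
print(robot.read_grip_width()*92,robot.read_grip_force(),robot.read_contact_force(),robot.read_tcp_pos())
robot.servo_line(p+[0,0,185],feed=130)
robot.hold(.3)
print(robot.read_grip_width()*92,robot.read_contact_force(),robot.read_tcp_pos(),robot.read_t())
cv2.imwrite("pics/side2.png",read_camera("side")[:,:,::-1]);cv2.imwrite("pics/top2.png",read_camera("top")[:,:,::-1])
im=cv2.imread("pics/side2.png");cv2.imwrite("pics/z2.png",cv2.resize(im[100:400,180:500],(640,600)))
E
```

```text
[472.254 276.483 232.   ]
[-1.061  0.081  0.289] [473.811 275.365 143.741]
29.56209393110397 54.99668151140213 [-0.246  1.133 -0.201] [473.165 275.065 142.959]
29.31940307127221 [-0.759 -0.436 -4.518] [473.225 275.006 327.686] 8.6583
```

View pics/z2.png

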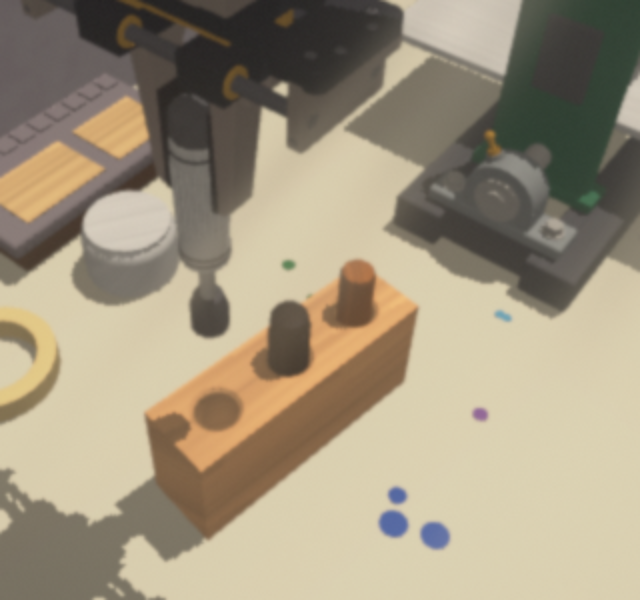

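The gun is gripped and out of the block, with its coupler near side (285,260) and the other two tools untouched. Next I'll move to a pre-insertion pose on the nipple axis and measure the coupler against the nipple.

```bash
python3 - <<'E'
from h import *
q=robot.ik(tcp(SEAT+60*NZ,NZ),rot(NZ));print(q)
robot.movep(tcp(SEAT+60*NZ,NZ),rot(NZ));robot.hold(.4)
print(robot.read_joints(),robot.read_tcp_pos()-tcp(SEAT+60*NZ,NZ),robot.read_contact_force(),robot.read_t())
s=read_camera("side");t=read_camera("top")
cv2.imwrite("pics/side3.png",s[:,:,::-1]);cv2.imwrite("pics/top3.png",t[:,:,::-1])
def px(n,X):
    c=C[n];v=c["camera_matrix"]@(c["R"]@X+c["t"]);return v[:2]/v[2]
for L in(0,28,62):print(L,px("side",SEAT+(60+L)*NZ),px("top",SEAT+(60+L)*NZ))
z=lambda im,x,y:cv2.resize(im[y:y+120,x:x+80],(400,600),interpolation=cv2.INTER_CUBIC)
cv2.imwrite("pics/z3.png",np.hstack([z(s,395,75),z(t,440,215)])[:,:,::-1])
E
```

```text
[-0.114  0.661  0.23   1.287 -0.014  1.717  0.257]
[-0.115  0.661  0.23   1.287 -0.014  1.716  0.257] [0.01  0.43  0.246] [ 0.768 -0.336 -3.689] 10.5583
0 [416.933 142.287] [476.467 279.32 ]
28 [412.233 127.666] [479.512 269.103]
62 [406.334 109.318] [483.433 255.95 ]
```

View pics/z3.png

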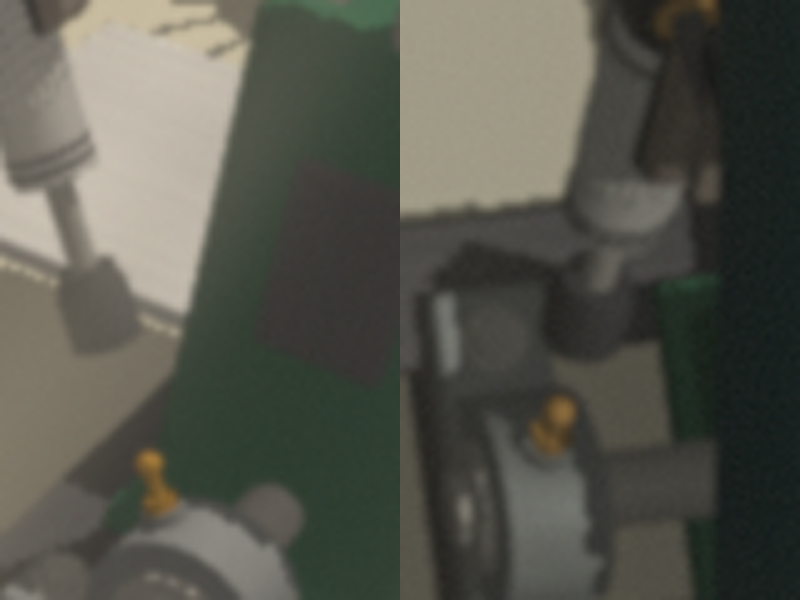

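In the side crop (5x) the coupler mouth is near (106,337) and the nipple ball at (151,462). In the top crop the mouth is near (585-400,345) and the ball at (562-400,410). The gun axis points at the nipple to within about 2 mm. I'll measure the residual offset from edge profiles across the axis.

```bash
cat > prof.py <<'E'
from h import *
from scipy.ndimage import map_coordinates,gaussian_filter
def px(n,X):
    c=C[n];v=c["camera_matrix"]@(c["R"]@X+c["t"]);return v[:2]/v[2]
M=SEAT+60*NZ; M=M+np.array([.01,.43,.246])
for n in("side","top"):
    g=gaussian_filter(cv2.cvtColor(cv2.imread(f"pics/{n}3.png"),cv2.COLOR_BGR2GRAY).astype(float),.7)
    a,b=px(n,M),px(n,M+60*NZ);d=(b-a)/np.linalg.norm(b-a);m=np.array([-d[1],d[0]])
    sc=np.linalg.norm(px(n,M+[0,10,0])-a)/10 if n=="top" else 447.16/(C[n]["R"]@M+C[n]["t"])[2]
    print(n,"px/mm",sc,"normal",m)
    for L,D in((10,25),(14,25),(18,25),(22,25),(36,10),(42,10),(48,10),(54,10),(66,30),(72,30),(78,30),(84,30)):
        c=px(n,M+L*NZ);s=np.arange(-16,16.01,.1);p=c[:,None]+m[:,None]*s
        gr=np.abs(np.gradient(map_coordinates(g,p[::-1],order=1)));h=D/2*sc
        def pk(c0):
            w=np.abs(s-c0)<3;i=np.argmax(np.where(w,gr,0));return s[i],gr[i]
        l,r=pk(-h),pk(h);print(L,"l %.1f(%.1f) r %.1f(%.1f) mid %.2f width %.1f exp %.1f"%(*l,*r,(l[0]+r[0])/2,r[0]-l[0],2*h))
    # nipple head measured vs the axis line through M
    hp=np.array({"side":(424.5,166.9),"top":(471.9,296.7)}[n]);print("ball off predicted axis px",(hp-px(n,HEAD))@m,"pred axis at M vs HEAD",(a-px(n,HEAD))@m)
E
python3 prof.py
```

```text
side px/mm 0.5678036421201974 normal [ 0.952 -0.306]
10 l -8.4(1.0) r 9.2(1.7) mid 0.40 width 17.6 exp 14.2
14 l -8.0(1.0) r 6.7(2.6) mid -0.65 width 14.7 exp 14.2
18 l -8.0(1.0) r 6.6(2.8) mid -0.70 width 14.6 exp 14.2
22 l -7.3(1.0) r 6.1(2.6) mid -0.60 width 13.4 exp 14.2
36 l -3.8(2.8) r 2.2(2.2) mid -0.80 width 6.0 exp 5.7
42 l -3.7(3.0) r 2.3(2.3) mid -0.70 width 6.0 exp 5.7
48 l -3.7(3.3) r 2.3(2.4) mid -0.70 width 6.0 exp 5.7
54 l -3.7(3.2) r 2.4(3.1) mid -0.65 width 6.1 exp 5.7
66 l -9.7(3.1) r 8.0(2.4) mid -0.85 width 17.7 exp 17.0
72 l -9.8(2.7) r 8.1(2.2) mid -0.85 width 17.9 exp 17.0
78 l -9.7(2.7) r 8.2(1.2) mid -0.75 width 17.9 exp 17.0
84 l -9.8(2.7) r 8.3(1.2) mid -0.75 width 18.1 exp 17.0
ball off predicted axis px -0.3297978561360833 pred axis at M vs HEAD -0.11769309851163268
top px/mm 0.6795536437015965 normal [0.959 0.285]
10 l -8.8(0.7) r 8.9(0.5) mid 0.05 width 17.7 exp 17.0
14 l -9.2(0.5) r 8.8(0.5) mid -0.20 width 18.0 exp 17.0
18 l -6.3(0.5) r 9.1(0.5) mid 1.40 width 15.4 exp 17.0
22 l -6.0(0.4) r 8.6(0.5) mid 1.30 width 14.6 exp 17.0
36 l -0.4(0.9) r 3.9(1.1) mid 1.75 width 4.3 exp 6.8
42 l -0.4(0.6) r 0.4(0.4) mid -0.00 width 0.8 exp 6.8
48 l -4.6(0.7) r 0.4(0.2) mid -2.10 width 5.0 exp 6.8
54 l -4.5(0.7) r 6.3(0.6) mid 0.90 width 10.8 exp 6.8
66 l -11.3(3.0) r 10.7(1.5) mid -0.30 width 22.0 exp 20.4
72 l -11.0(2.9) r 11.2(1.9) mid 0.10 width 22.2 exp 20.4
78 l -11.4(2.9) r 12.3(1.8) mid 0.45 width 23.7 exp 20.4
84 l -11.5(2.6) r 11.5(0.9) mid -0.00 width 23.0 exp 20.4
ball off predicted axis px 0.5882156385689954 pred axis at M vs HEAD -0.2333474080625324
```

The gun is parallel to its planned axis (offset constant along its length). It needs about a 1 mm shift along -y of the press. I'll apply that and push in steps, watching the force.

```bash
cat > push.py <<'E'
from h import *
eyp=np.cross(NZ,ex);eyp/=np.linalg.norm(eyp);exq=np.cross(eyp,NZ)
S=SEAT-1.0*eyp+.1*exq
def go(d,feed):
    p=tcp(S+d*NZ,NZ);robot.servo_line(p,feed=feed);return robot.read_tcp_pos()-tcp(S,NZ),robot.read_contact_force()
def rep(d,feed,b):
    e,f=go(d,feed);f=f-b;print("cmd %.1f ax %.2f lat %.2f %.2f | F ax %.1f x %.1f y %.1f grip %.2f t %.2f"%(d,e@NZ,e@exq,e@eyp,f@NZ,f@exq,f@eyp,robot.read_grip_width()*92,robot.read_t()));return f
E
python3 - <<'E'
from push import *
import json
go(30,60);robot.hold(.3);b=np.mean([robot.read_contact_force() for _ in range(5)],0);json.dump(b.tolist(),open("b.json","w"));print(eyp,exq,b)
for d in(20,16,13,11,9,7,5,3,2,1,0):
    f=rep(d,25,b)
    if f@NZ>8 or np.hypot(f@exq,f@eyp)>6:break
E
```

```text
[-0.15   0.989  0.   ] [ 0.856  0.13  -0.5  ] [-0.342 -0.094 -3.444]
cmd 20.0 ax 19.95 lat -0.01 0.01 | F ax -1.0 x 0.9 y 0.6 grip 29.26 t 12.16
cmd 16.0 ax 15.77 lat -0.07 0.01 | F ax -1.1 x 0.7 y 0.7 grip 29.34 t 12.47
cmd 13.0 ax 12.80 lat -0.07 -0.03 | F ax -0.3 x 0.9 y 0.3 grip 29.30 t 12.73
cmd 11.0 ax 10.86 lat -0.04 0.01 | F ax -0.1 x 1.0 y 0.4 grip 29.12 t 12.98
cmd 9.0 ax 8.85 lat -0.06 0.02 | F ax -0.1 x 0.1 y -0.1 grip 29.17 t 13.23
cmd 7.0 ax 7.27 lat 0.25 0.33 | F ax 1.1 x 0.6 y 0.8 grip 29.14 t 13.48
cmd 5.0 ax 4.99 lat 0.09 0.05 | F ax 1.6 x 1.8 y 0.3 grip 29.36 t 13.73
cmd 3.0 ax 2.18 lat -0.03 -0.01 | F ax -2.7 x 2.3 y 2.1 grip 29.56 t 13.98
cmd 2.0 ax 1.17 lat -0.06 0.05 | F ax -3.5 x 2.2 y 1.5 grip 28.97 t 14.23
cmd 1.0 ax 0.61 lat 0.01 0.07 | F ax -3.8 x 1.6 y 0.8 grip 29.30 t 14.48
cmd 0.0 ax -0.04 lat 0.07 0.18 | F ax -3.6 x 2.5 y 1.8 grip 29.42 t 14.73
```

```bash
python3 - <<'E'
from push import *
import json
b=np.array(json.load(open("b.json")))
for d in np.arange(-1,-17,-1.):
    f=rep(d,25,b)
    if f@NZ>14.7 or np.hypot(f@exq,f@eyp)>10:break
s=read_camera("side");t=read_camera("top")
cv2.imwrite("pics/side4.png",s[:,:,::-1]);cv2.imwrite("pics/top4.png",t[:,:,::-1])
z=lambda im,x,y:cv2.resize(im[y:y+120,x:x+80],(400,600),interpolation=cv2.INTER_CUBIC)
cv2.imwrite("pics/z4.png",np.hstack([z(s,395,85),z(t,440,215)])[:,:,::-1])
E
```

```text
cmd -1.0 ax -0.59 lat 0.04 0.07 | F ax -1.3 x 2.5 y 1.5 grip 29.24 t 14.98
cmd -2.0 ax -0.91 lat 0.02 0.00 | F ax 6.3 x 1.1 y 1.0 grip 29.16 t 15.23
cmd -3.0 ax -1.67 lat 0.04 -0.03 | F ax 9.7 x 0.5 y 2.1 grip 29.37 t 15.48
cmd -4.0 ax -2.73 lat 0.07 -0.02 | F ax 10.1 x 0.5 y 1.7 grip 29.20 t 15.73
cmd -5.0 ax -3.64 lat 0.06 -0.03 | F ax 10.6 x 0.1 y 0.9 grip 29.00 t 15.98
cmd -6.0 ax -4.53 lat 0.06 -0.02 | F ax 10.9 x -0.1 y 0.4 grip 29.08 t 16.23
cmd -7.0 ax -5.45 lat 0.04 -0.03 | F ax 11.2 x 0.7 y 1.3 grip 29.19 t 16.48
cmd -8.0 ax -6.36 lat 0.06 0.01 | F ax 13.3 x -0.2 y 1.8 grip 29.18 t 16.73
cmd -9.0 ax -7.27 lat 0.06 -0.03 | F ax 11.8 x -0.5 y 1.6 grip 29.64 t 16.98
cmd -10.0 ax -8.17 lat 0.04 -0.05 | F ax 13.3 x -1.3 y 2.2 grip 29.31 t 17.23
cmd -11.0 ax -9.06 lat 0.01 -0.02 | F ax 13.4 x -1.0 y 1.5 grip 29.00 t 17.48
cmd -12.0 ax -10.00 lat 0.04 0.01 | F ax 13.6 x -1.9 y 1.5 grip 29.34 t 17.73
cmd -13.0 ax -10.88 lat 0.02 -0.01 | F ax 13.9 x -1.6 y 1.6 grip 29.07 t 17.98
cmd -14.0 ax -11.82 lat 0.03 -0.06 | F ax 13.7 x -0.8 y 0.7 grip 29.44 t 18.23
cmd -15.0 ax -12.70 lat 0.04 -0.05 | F ax 14.3 x -1.9 y 2.1 grip 29.36 t 18.48
cmd -16.0 ax -13.59 lat 0.03 -0.01 | F ax 13.6 x -0.5 y 0.8 grip 29.17 t 18.73
```

View pics/z4.png

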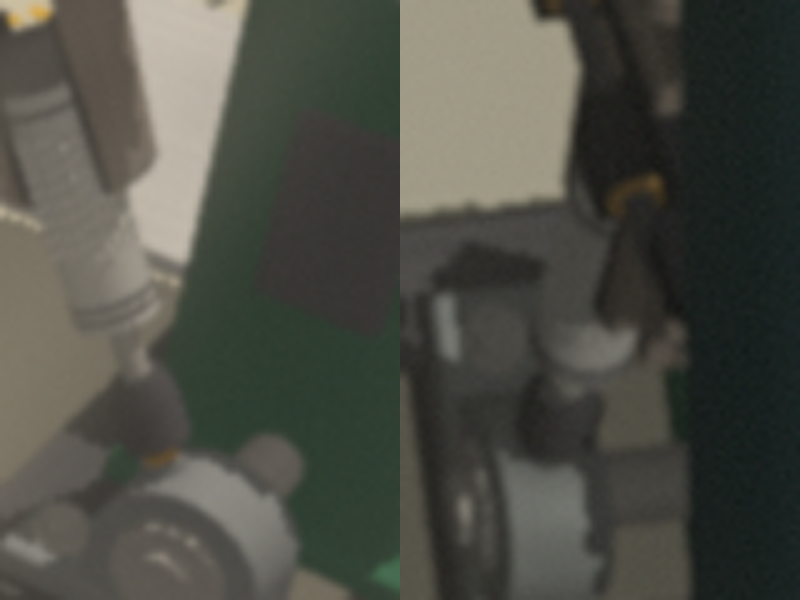

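The coupler sits over the nipple's ball with only the brass hexagon showing, at side crop (160,457). The axes line up, and the spring began to give at about -1.5 mm. I'll push 3 mm further for margin, then check the visible tube length in the side image.

```bash
python3 - <<'E'
from push import *
import json
from scipy.ndimage import map_coordinates
b=np.array(json.load(open("b.json")))
for d in(-17,-18,-19):rep(d,25,b)
robot.hold(.5)
F=np.mean([robot.read_contact_force()-b for _ in range(8)],0);e=robot.read_tcp_pos()-tcp(S,NZ);print("settled ax %.2f F %.2f"%(e@NZ,F@NZ),robot.read_grip_force(),robot.read_t())
cv2.imwrite("pics/side5.png",read_camera("side")[:,:,::-1])
def px(n,X):
    c=C[n];v=c["camera_matrix"]@(c["R"]@X+c["t"]);return v[:2]/v[2]
# intensity along the tube axis, L = mm above the seat point (measured image offset -0.72 px across applied)
m=np.array([.952,-.306])
for f,base,L in(("side3",SEAT+60.3*NZ,np.arange(14,76,2.)),("side5",S+0*NZ,np.arange(-6,70,2.))):
    g=cv2.cvtColor(cv2.imread(f"pics/{f}.png"),cv2.COLOR_BGR2GRAY).astype(float)
    p=np.array([px("side",base+l*NZ)-.72*m for l in L]).T
    v=map_coordinates(g,p[::-1],order=1);print(f,[(int(l),int(x)) for l,x in zip(L,v)])
im=cv2.imread("pics/side5.png")[95:175,380:460];cv2.imwrite("pics/z5.png",cv2.resize(im,(600,600),interpolation=cv2.INTER_CUBIC))
E
```

```text
cmd -17.0 ax -14.48 lat 0.05 -0.07 | F ax 14.0 x -1.0 y 1.9 grip 29.74 t 19.08
cmd -18.0 ax -15.36 lat 0.07 -0.05 | F ax 14.3 x -1.0 y 1.7 grip 29.14 t 19.33
cmd -19.0 ax -16.30 lat 0.07 -0.06 | F ax 16.6 x -0.8 y 1.1 grip 29.18 t 19.58
settled ax -16.24 F 15.03 55.00320218503475 20.0833
side3 [(14, 92), (16, 93), (18, 94), (20, 94), (22, 94), (24, 95), (26, 103), (28, 112), (30, 116), (32, 116), (34, 116), (36, 115), (38, 115), (40, 115), (42, 114), (44, 113), (46, 112), (48, 109), (50, 106), (52, 104), (54, 103), (56, 104), (58, 113), (60, 117), (62, 105), (64, 105), (66, 108), (68, 101), (70, 116), (72, 127), (74, 128)]
side5 [(-6, 68), (-4, 63), (-2, 62), (0, 62), (2, 62), (4, 63), (6, 62), (8, 63), (10, 63), (12, 64), (14, 65), (16, 67), (18, 68), (20, 70), (22, 75), (24, 87), (26, 99), (28, 106), (30, 104), (32, 100), (34, 98), (36, 98), (38, 100), (40, 106), (42, 112), (44, 103), (46, 99), (48, 103), (50, 100), (52, 109), (54, 120), (56, 124), (58, 124), (60, 124), (62, 124), (64, 123), (66, 121), (68, 119)]
```

View pics/z5.png

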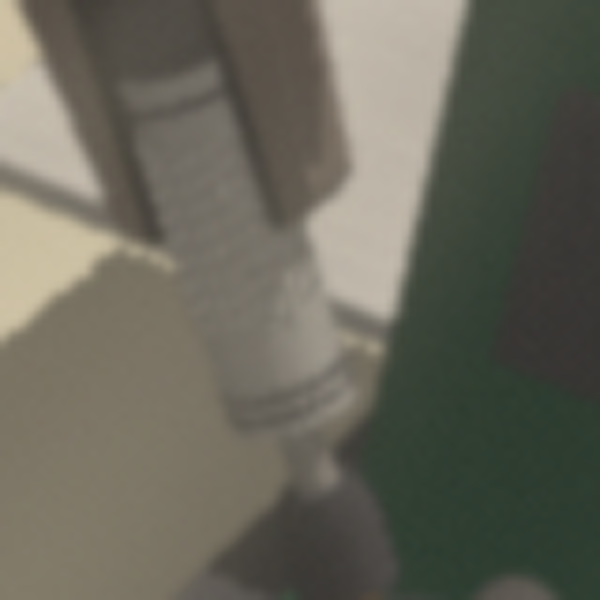

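The tube is visibly shorter: the barrel has moved about 15 mm relative to the coupler. That agrees with the 15 N force and the 14.7 mm of travel since the spring began to give. Everything is steady, so I'm handing in.

```bash
python3 - <<'E'
from cell import robot, hand, read_camera, camera_info
print(robot.job_done(),robot.read_t())
E
```

```text
the job is handed in; nothing more can be done
the job is handed in; nothing more can be done
```

The gun's coupler is on the nipple of the bearing nearest the tool block, and the barrel is held pressed about 15 mm of its 20 mm stroke at 15 N, still gripped; the job was handed in at about 20 s of the 43 s allowed, with no verdict returned.

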